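# Tip the flashlight out of its storage tube and clip it into the charging cradle

### The arm

A 7-joint arm with a two-finger parallel gripper is mounted at the origin on the work surface. World frame = base frame: x ahead of the robot, y to its left, z up, the work surface at z = 0. Lengths are in m, angles in degrees, forces in N, time in s.
With the tool pointing down it reaches from about 0.4 to 0.925 m from the base axis. Payload 5.6 kg.
Tool frame: the origin (TCP) lies at the very end of the fingers, on their centre line; the grasp point (between the pads) lies 19 mm behind it; z points along the fingers, y is the line along which they close (so a half turn about z gives the same grasp; the last joint's range is limited). The gripper opens to 85 mm and grips with 20 to 120 N. Pads are 22 mm wide; open, the fingers measure 114 mm over their backs; the gripper's body (76 mm by 85 mm) begins 54 mm behind the grasp point. The pads swing forward as they close: fully open they stand 13 mm farther back than shut.
Start: joints at [63.598, 26.786, -0.665, 91.828, 0.344, 61.387, -3.226], TCP at [0.264, -0.594, 0.231] pointing down, gripper open.
Joint ranges: [-144.91, 144.91], [-17.63, 115.5], [-89.93, 88.59], [15.96, 139.68], [-74.01, 254.01], [8.47, 105.57], [-167.45, 167.45]. Speed limits (degrees/s): [147.25, 147.25, 180, 180, 180, 180, 180].

### API

Orientations are given as a 3x3 rotation matrix whose columns are the frame's x, y, z axes.
In Python, from cell import manip gives the robot as it stands.
- The arm moves only by the tool step_arm, never from a script. Its argument "commands" is text: rows parted by semicolons, each of 7 numbers parted by spaces: the turn, a rotation vector about the tool's x, y, z in rad, then the shift along the tool's x, y, z in mm, then the gripper's target within -1 to 1 (fully open at 1, half-way at 0, shut at -1). A call has 1 to 12 rows; each row shifts and turns the commanded pose from where the row before left it, along the tool's axes as they then stand; what a row does not reach is not made up. A row lasts 1/8 s, in which the tool goes at most 62.5 mm and 10.7 degrees, less where a joint would pass 70% of its speed; a pose out of reach is approached as far as the arm can. A call is refused whole if a number of a shift passes 62.5 or a number of a turn 0.188, either way. A call with a gripper value outside its range is refused whole. The fingers move at their own pace and stop on an object; "grip_force" is the grip in N (left out, the last holds). Time passes only in rows, so rows that do not move let the fingers close. It gives the time, the measured TCP pose, the force, the opening and the grip force at its end, in the units of the state.
- manip.get_obs(): the state, without advancing time (a new reading comes with each control period).
- manip.read_camera(name): name is "side" or "top" or "wrist"; returns a dict with "image" (480x640x3 uint8, blue, green, red), "intrinsics" (3x3 intrinsics, pixels), "position" and "orientation" of the camera in the world; the wrist camera has in their place "tool_from_camera" (4x4, takes a point from camera to tool coordinates, whose origin is the TCP and whose axes are the flange's). Camera axes: x right, y down, z forward; pixel columns grow to the right and rows downward; lengths in m; the calibration is good to about 2 mm. A picture is of the moment at which its call begins: read the wrist's pose just before it. There is no depth.
- manip.close_job(): hands the job in; it is judged then, once.
The state is a dict: "time_s": time; "q": joint angles; "dq": joint speeds; "joint_torque": joint torques, N m; "ee_pos": TCP position; "tool_rot": TCP orientation; "wrist_force": force on the tool from outside, world axes, zero at the start; "moment": the same for the moment, N m; "width": opening from 0.0 (shut) to 1.0 (fully open); "grasp_force": force on a finger pad.
Only numpy, scipy, OpenCV 4.12 (cv2) and the standard library are available. Lean on these libraries where they do the work, as an engineer would, in place of code of your own. Each camera call takes 0.05 s, during which the arm holds its last target. There are 200 camera calls.

### The job

Without gripping the flashlight yet, tip the pivoting green storage tube mouth-down so that the flashlight slides out onto the tongue, then take the flashlight by its exposed end, draw it out and lay it in the black charging cradle, either way round, pressing it down past the orange clip until it lies level and fully home. Do not drop or lay the flashlight on the bench top, and leave the bowl, the comb and the carabiner where they are.

Things in the scene. Friction and masses are not known exactly. Their poses are not given: they have to be found in the camera images.
- flashlight_center (a point): Centre (half-way along, on the axis) of the loose silver flashlight: a plain round bar 170 mm long, 34 mm in diameter, 200 g. Its x axis runs along its length; its glass nose lies at x = -85 mm, its rubber tail at +85 mm. At the start it lies inside the green tube, nose towards the mouth but 20 mm inside it, so it cannot be reached.
- stand: Fixed pine stand that carries the tube. Origin: centre of the underside of its base (240 x 110 x 15 mm), on the bench. Its -x axis points the way the tube's mouth faces, y lies along the pivot. Two uprights (34 mm along x, 10 mm thick, centred 38 mm either side, 180 mm high) stand at x = +80 mm.
- tube_pivot (a point): Point on the green tube's axis at its pivot, always 160 mm above the bench. Turns with the tube: -x runs towards the mouth, z square to it, upwards. Tube: outer diameter 56 mm, bore 46.5 mm, slippery inside (a thing slides at a slope of some 10 degrees); mouth 90 mm from the pivot, closed end 105 mm the other way. It is tipped by pressing down on its top near the mouth.
- tube_mouth (a point): Centre of the tube's open mouth, 90 mm from the pivot. Turns with the tube.
- tube_lip (a point): Foot of the 8 mm high end lip of a steel tongue (20 mm wide, 4 mm thick) that runs 86 mm out from the bottom of the mouth, level with the bore's floor. The flashlight slides down to this lip, 85 mm of it exposed, free above and on both sides. The bore leaves 12 mm of room to raise it over the lip before drawing it out along the tube.
- tube (a joint): Tilt of the tube in rad: 0 at the start = mouth 0.35 rad (20 degrees) above level; 0.35 = level; 0.77 = end stop, mouth 0.42 rad (24 degrees) below level. It grows as the mouth goes down. A stiff hinge (about 0.35 N m: some 5 N pressing down near the mouth) that stays where it is left.
- cradle: Fixed black charging cradle, base 210 (x) x 110 (y) x 20 mm. Origin: centre of its underside, on the bench. The flashlight lies along x in two grey saddles (62 to 92 mm either side of the middle): floor 30 mm above the bench, side walls to 50 mm, 41 mm apart, end walls to 45 mm, 184 mm apart. Free room for fingers at 12 to 60 mm either side of the middle.
- clip (a point): Middle of the cradle's clip, 53 mm above the bench, axes as the cradle's: two orange sprung jaws, 20 mm long in x, round bulges 28 mm apart. Lowered in, the flashlight rests on them, its axis some 63 mm above the bench. Pressed from above near the middle with about 5 to 15 N it goes past them; fully home its axis is 47 mm, its top 64 mm above the bench.
- bowl: White ceramic bowl, 140 mm wide, 60 mm high, origin at the centre of its underside. To be left alone.
- comb: Orange plastic tick comb, 110 x 34 x 6 mm, lying flat; origin in the middle of its underside. To be left alone.
- carabiner: Green carabiner, 88 x 54 x 10 mm, lying flat; origin in the middle, on the bench. To be left alone.
Mind the look-alikes: they are no part of the job. Of the things shaped like the cradle, the black one is meant.

How it is judged:
By the outcome, as a careful person would: the job done as asked, in the order asked, and still so for the second after the job is handed in, with the robot touching nothing.
It also fails if it takes over 61 s, if anything falls off the work surface, if the arm or the gripper's body presses on something with over 40 N, if the wrist force passes 120 N, or if a joint passes its speed limit or range.

## Working session

There is one attempt and no reset: what is moved stays moved. The work goes in short steps, Python scripts to look and compute and a tool call to move; the robot and the scene stay as the last step left them, time stands still between calls to the robot, and variables do not carry over. Pictures are saved under pics/ and viewed, at most 10 in all, crops included, and the job is handed in when it is done.

Besides the shell and the picture viewer there is one more tool, called after ">>>" by a JSON object that holds its "op" and its "data". step_arm: Moves the arm, as the interface text tells. Its arguments: {"type":"object","properties":{"commands":{"type":"string"},"grip_force":{"type":"number"}},"required":["commands"]}

```bash
mkdir -p pics; ls; cat > h.py <<'E'
import numpy as np, cv2
from cell import manip
def cam(n):
    o=manip.get_obs(); c=manip.read_camera(n); K=np.array(c["intrinsics"])
    if n=="wrist":
        T=np.array(c["tool_from_camera"]); R0=np.array(o["tool_rot"]); p0=np.array(o["ee_pos"])
        R=R0@T[:3,:3]; p=p0+R0@T[:3,3]
    else: R=np.array(c["orientation"]); p=np.array(c["position"])
    return c["image"],K,R,p
def ray(C,u,v):
    _,K,R,p=C; d=R@np.linalg.inv(K)@np.array([u,v,1.]); return p,d/np.linalg.norm(d)
def onz(C,u,v,z):
    p,d=ray(C,u,v); return p+d*(z-p[2])/d[2]
def proj(C,X):
    _,K,R,p=C; q=K@(R.T@(np.array(X)-p)); return q[:2]/q[2]
E
python3 - <<'E'
from h import *
for n in("top","side"):
    C=cam(n); cv2.imwrite(f"pics/{n}0.png",C[0]); print(n,C[3].round(3),C[2].round(3).tolist(),C[1].round(1).tolist())
o=manip.get_obs(); print(o["time_s"],o["ee_pos"],o["tool_rot"])
E
```

```text
pics
top [0.544 0.085 0.999] [[0.01, -0.996, 0.091], [-1.0, -0.009, 0.008], [-0.007, -0.091, -0.996]] [[436.7, 0.0, 325.2], [0.0, 436.7, 233.0], [0.0, 0.0, 1.0]]
side [ 0.275 -0.52   0.724] [[0.89, -0.288, 0.354], [-0.456, -0.583, 0.673], [0.013, -0.76, -0.65]] [[479.3, 0.0, 320.0], [0.0, 479.3, 235.8], [0.0, 0.0, 1.0]]
0.1 [ 0.26348328 -0.59362762  0.23041511] [[ 9.13997296e-01  4.05719544e-01 -7.70435309e-04]
 [ 4.05720261e-01 -9.13996123e-01  1.46833121e-03]
 [-1.08444214e-04 -1.65463198e-03 -9.99998625e-01]]
```

View pics/top0.png

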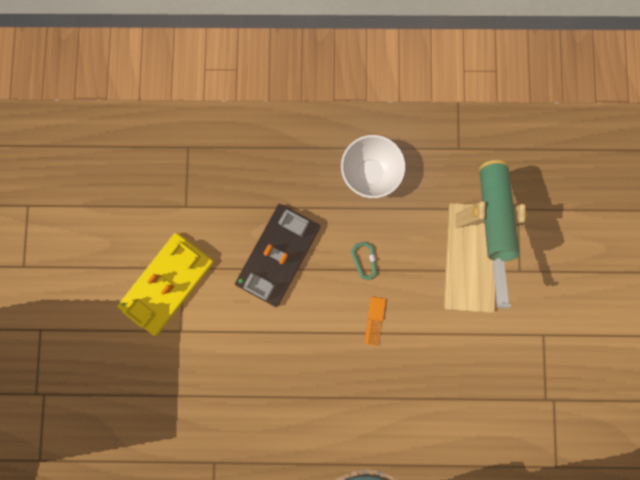

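View pics/side0.png

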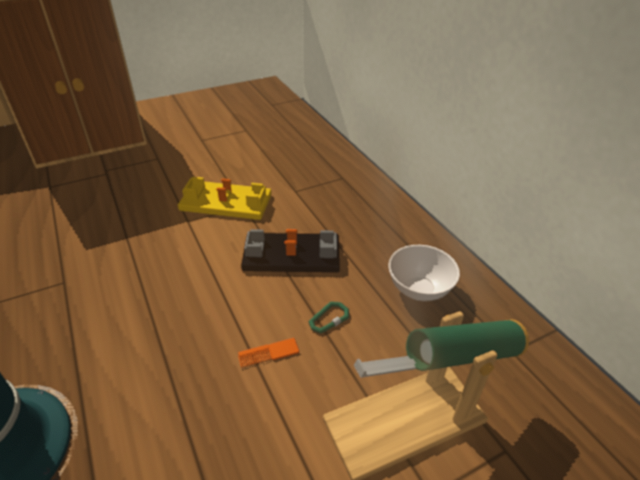

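Top view: the black cradle is at px (278,255) and its look-alike, the yellow cradle, at (166,284). The green tube with steel tongue is at (500,210), mouth towards the robot at (505,258), lip at (503,303). The only other green thing is the carabiner (365,260). By the description I choose the black cradle and the tube on the stand. Next I measure them and check in one crop.

```bash
cat > m.py <<'E'
from h import *
C=cam("top"); S=cam("side")
def blob(img,lo,hi,box):
    h=cv2.inRange(cv2.cvtColor(img,cv2.COLOR_BGR2HSV),np.array(lo),np.array(hi)); m=np.zeros_like(h); x0,y0,x1,y1=box; m[y0:y1,x0:x1]=h[y0:y1,x0:x1]
    cs=cv2.findContours(m,cv2.RETR_EXTERNAL,cv2.CHAIN_APPROX_NONE)[0]
    return sorted(cs,key=cv2.contourArea,reverse=True),m
def cen(c):
    m=cv2.moments(c); return np.array([m["m10"],m["m01"]])/m["m00"]
E
python3 - <<'E'
from m import *
cs,_=blob(C[0],(0,0,0),(179,255,50),(225,195,330,315))
r=cv2.minAreaRect(cs[0]); b=cv2.boxPoints(r); W=np.array([onz(C,*p,.02) for p in b]); print("cradle px",r,"\n",W.round(4)[:,:2],"centre",W.mean(0).round(4),[np.linalg.norm(W[i]-W[i-1]).round(4) for i in range(4)])
cl,_=blob(C[0],(3,150,120),(18,255,255),(255,235,300,275))
k=[c for c in cl if cv2.contourArea(c)>8]; print("clip",[(cen(c).round(1),onz(C,*cen(c),.06).round(4)) for c in k])
gr,_=blob(C[0],(0,0,90),(179,50,255),(225,195,330,315))
print("saddle",[(cen(c).round(1),cv2.contourArea(c),onz(C,*cen(c),.04).round(4)) for c in gr[:2]])
cs,_=blob(C[0],(60,60,30),(95,255,200),(470,140,530,280))
r=cv2.minAreaRect(cs[0]); print("tube px",r,cv2.boxPoints(r).round(1).tolist())
cs,_=blob(C[0],(0,0,110),(179,60,255),(485,255,520,315)); 
r=cv2.minAreaRect(cs[0]); print("tongue",r,cv2.boxPoints(r).round(1).tolist())
a=C[0][140:320,430:550]; b=C[0][190:320,220:340]
cv2.imwrite("pics/crop.png",np.hstack([cv2.resize(a,(400,600),interpolation=2),cv2.resize(b[:,:87+0] if 0 else b,(400,433),interpolation=2) if 0 else cv2.copyMakeBorder(cv2.resize(b,(400,433),interpolation=2),0,167,0,0,0)]))
E
```

```text
Traceback (most recent call last):
IndexError: list index out of range
```

```bash
python3 - <<'E'
from m import *
h=cv2.cvtColor(C[0],cv2.COLOR_BGR2HSV); print(h[230,265],h[262,290],h[240,240],h[222,290], h[285,258],h[200,495],h[285,502],h[213,465],h[213,521],h[290,470],h[253,270])
cs,_=blob(C[0],(0,0,0),(179,255,75),(225,195,330,315))
print([cv2.contourArea(c) for c in cs[:4]])
r=cv2.minAreaRect(cs[0]); b=cv2.boxPoints(r); W=np.array([onz(C,*p,.02) for p in b]); print("cradle px",r,"\n",W.round(4)[:,:2],"centre",W.mean(0).round(4),[np.linalg.norm(W[i]-W[i-1]).round(4) for i in range(4)])
cl,_=blob(C[0],(3,150,120),(18,255,255),(260,240,292,268))
k=[c for c in cl if cv2.contourArea(c)>8]; print("clip",[(cen(c).round(1),onz(C,*cen(c),.06).round(4)) for c in k])
gr,_=blob(C[0],(0,0,90),(179,50,255),(225,195,330,315))
print("saddle",[(cen(c).round(1),cv2.contourArea(c),onz(C,*cen(c),.04).round(4)) for c in gr[:2]])
cs,_=blob(C[0],(60,60,30),(95,255,200),(470,140,530,280))
r=cv2.minAreaRect(cs[0]); print("tube px",r,cv2.boxPoints(r).round(1).tolist())
cs,_=blob(C[0],(0,0,110),(179,70,255),(485,255,520,315)); 
if cs: r=cv2.minAreaRect(cs[0]); print("tongue",r,cv2.boxPoints(r).round(1).tolist())
a=C[0][140:320,430:550]; b=C[0][190:320,220:340]
cv2.imwrite("pics/crop.png",np.hstack([cv2.resize(a,(400,600),interpolation=2),cv2.copyMakeBorder(cv2.resize(b,(400,433),interpolation=2),0,167,0,0,0)]))
E
```

```text
[12 84 76] [ 9 73 70] [ 17 134 177] [ 16  25 132] [ 17  23 158] [ 67  78 140] [ 17  26 187] [ 18 113 197] [ 18 108 217] [ 19 104 235] [ 10  98 107]
[2718.0, 0.5, 0.5, 0.0]
cradle px ((278.83349609375, 253.4108123779297), (46.749916076660156, 89.65909576416016), 28.178592681884766) 
 [[0.5214 0.2888]
 [0.7005 0.1976]
 [0.651  0.1037]
 [0.4737 0.1957]] centre [0.5866 0.1964 0.02  ] [np.float64(0.1046), np.float64(0.2009), np.float64(0.1062), np.float64(0.1998)]
clip [(array([267.3, 249.7]), array([0.592 , 0.2171, 0.06  ])), (array([283. , 258.4]), array([0.5735, 0.183 , 0.06  ]))]
saddle [(array([258.1, 285.9]), 458.5, array([0.5136, 0.2383, 0.04  ])), (array([292.9, 222.2]), 451.5, array([0.6544, 0.1646, 0.04  ]))]
tube px ((497.4549560546875, 212.0041046142578), (94.97200012207031, 26.074295043945312), 84.80557250976562) [[480.20001220703125, 165.89999389648438], [506.1000061035156, 163.5], [514.7000122070312, 258.1000061035156], [488.79998779296875, 260.5]]
tongue ((504.5, 281.0), (52.0, 25.0), 90.0) [[492.0, 255.0], [517.0, 255.0], [517.0, 307.0], [492.0, 307.0]]
```

View pics/crop.png

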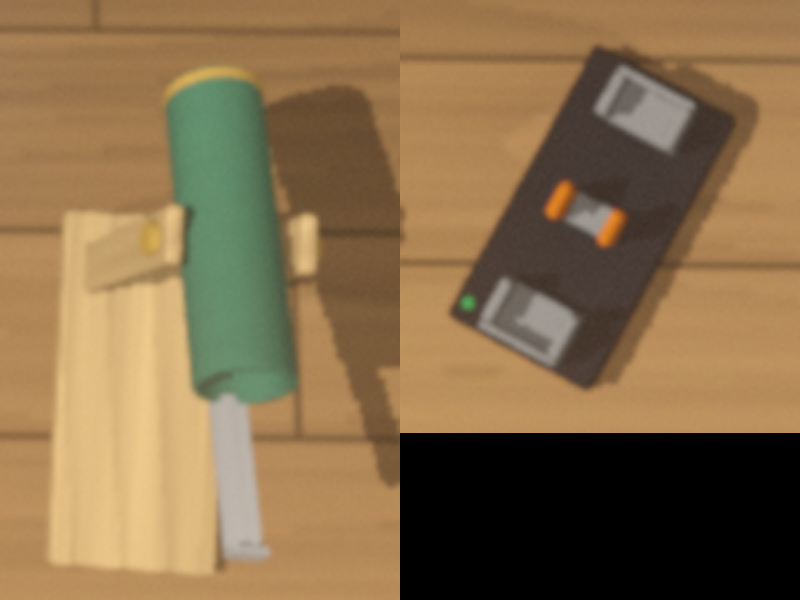

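Crop: left, the tube with its tongue (lip px ≈ (503,305)) and upright tops at px ≈ (483,210.5) and (522,213.5). Right, the black cradle with orange clip and two grey saddles, as described.

```bash
python3 - <<'E'
from m import *
u1,u2=onz(C,482.8,210.5,.18),onz(C,522.1,213.5,.18); print("uprights",u1.round(4),u2.round(4),np.linalg.norm(u1-u2),"mid",((u1+u2)/2).round(4))
d=u1-u2; print("ang from uprights (mouth dir)",np.degrees(np.arctan2(d[1],d[0]))+90)
s=np.sin(.35)
a,b=onz(C,493.1,164.7,.124),onz(C,501.8,259.3,.191); l=onz(C,502.9,305,.198)
print("closed",a.round(4),"mouth",b.round(4),np.linalg.norm(a-b),"lip",l.round(4))
for p,q in((b,a),(l,a)):
    d=p-q; print(np.degrees(np.arctan2(d[1],d[0])))
# stand base corners
for uv in((452,203.5),(444.5,309),(495,311.5)): print(onz(C,*uv,.015).round(4))
# sanity: project pivot into side
m=(u1+u2)/2; m[2]=.16; print("side px pivot",proj(S,m).round(1), "lip",proj(S,l).round(1))
E
```

```text
uprights [ 0.6637 -0.2052  0.18  ] [ 0.6586 -0.279   0.18  ] 0.07391703422719881 mid [ 0.6612 -0.2421  0.18  ]
ang from uprights (mouth dir) 176.08178564472516
closed [ 0.7661 -0.2481  0.124 ] mouth [ 0.5716 -0.2342  0.191 ] 0.20616847066588811 lip [ 0.4888 -0.2312  0.198 ]
175.9033338862374
176.51095869278677
[ 0.7032 -0.1943  0.015 ]
[ 0.4661 -0.1737  0.015 ]
[ 0.4618 -0.2856  0.015 ]
side px pivot [465.4 344.2] lip [360.3 369.4]
```

>>> {"op": "step_arm", "data": {"commands": "0 0 0.162 0 0 -20 -1; 0 0 0.162 0 0 -15 -1; 0 0 0.163 0 0 -15 -1; 0 0 0 35 -42 0 -1; 0 0 0 35 -42 0 -1; 0 0 0 35 -42 0 -1; 0 0 0 35 -42 0 -1; 0 0 0 35 -42 0 -1; 0 0 0 35 -42 0 -1; 0 0 0 35 -42 0 -1; 0 0 0 34 -42 0 -1; 0 0 0 34 -42 0 -1", "grip_force": 60}}

```text
time_s: 1.9
ee_pos: [0.6032, -0.2374, 0.2815]
tool_rot: [[0.998, -0.069, 0.0], [-0.069, -0.998, -0.0], [0.0, 0.0, -1.0]]
wrist_force: [0.9, -0.7, -0.6]
width: -0.0
grasp_force: 0.0
```

```bash
cat > g.py <<'E'
from h import *
from scipy.spatial.transform import Rotation as Ro
P=np.array([.6612,-.2421,.16]); yaw=np.radians(176.1); m=np.array([np.cos(yaw),np.sin(yaw),0])
def tubeR(t): # t deg, mouth up +
    t=np.radians(t); xl=-(m*np.cos(t)+np.array([0,0,np.sin(t)])); yl=np.cross([0,0,1],xl); yl/=np.linalg.norm(yl); return np.c_[xl,yl,np.cross(xl,yl)]
def rel(X,R=None):
    o=manip.get_obs(); R0=np.array(o["tool_rot"]); p=np.array(o["ee_pos"])
    print("t",round(o["time_s"],2),"pos",p.round(4),"F",np.round(o["wrist_force"],1),"w",round(o["width"],3),"q",np.round(o["q"]))
    if R is not None: print("turn",Ro.from_matrix(R0.T@R).as_rotvec().round(3)); print("shift after turn mm",(R.T@(np.array(X)-p)*1e3).round(1))
    print("shift w/o turn mm",(R0.T@(np.array(X)-p)*1e3).round(1))
D=np.diag([1,-1,-1.])
E
python3 - <<'E'
from g import *
rel(P+m*.06+[0,0,.06],tubeR(0)@D)
C=cam("wrist"); cv2.imwrite("pics/w1.png",C[0]); print(proj(C,P+[0,0,.02]),proj(C,P+m*.09+[0,0,.05]))
E
```

```text
t 1.9 pos [ 0.6032 -0.2374  0.2815] F [ 0.9 -0.7 -0.6] w -0.0 q [ 22.  24.  -5.  89.   2.  67. -77.]
turn [ 0.    -0.    -0.001]
shift after turn mm [-1.8  0.7 61.5]
shift w/o turn mm [-1.8  0.7 61.5]
[325.71517411 151.22674438] [325.82050707 298.12428832]
```

View pics/w1.png

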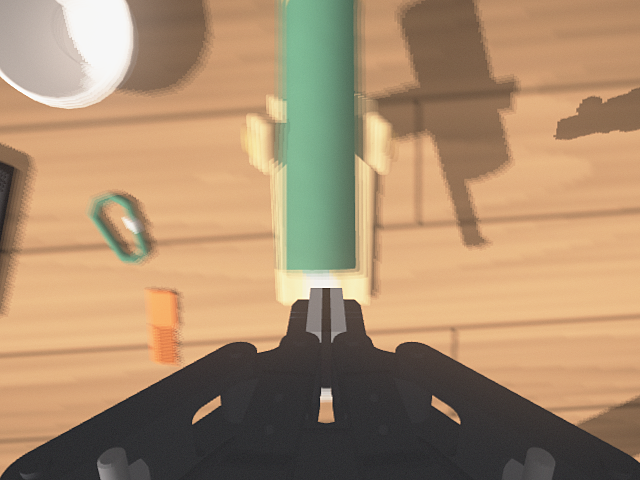

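The picture (slightly blurred) shows the tube under the fingers, columns 285–357, centred on the fingers (col 326). The mouth edge is near row 268. I check the mouth edge numerically now that the arm is still.

```bash
python3 - <<'E'
from g import *
C=cam("wrist"); R=tubeR(20.05)
print("pred mouth top",proj(C,P+R@[-.09,0,.028]).round(1),"upright",proj(C,P+np.array([.0,0,.02])+R[:,1]*.038).round(1),proj(C,P+np.array([0,0,.02])-R[:,1]*.038).round(1))
h=cv2.cvtColor(C[0],cv2.COLOR_BGR2HSV); g=cv2.inRange(h,np.array([60,60,40]),np.array([95,255,255])); 
cols=np.where(g[200])[0]; cols=cols[(cols>250)&(cols<400)]; print("cols@200",cols.min(),cols.max()); print("last green row",[np.where(g[:,c])[0].max() for c in(300,310,340,350)])
cols=np.where(g[100])[0]; cols=cols[(cols>250)&(cols<400)]; print("cols@100",cols.min(),cols.max())
print("edge as world at z=.217",onz(C,321,np.where(g[:,310])[0].max(),.217))
w=cv2.inRange(h,np.array([10,20,200]),np.array([30,160,255])); 
E
```

```text
pred mouth top [341.2 288.8] upright [283.5 158.7] [400.1 159.9]
cols@200 302 379Traceback (most recent call last):
  File "<stdin>", line 5, in <module>
    return umr_maximum(a, axis, None, out, keepdims, initial, where)
ValueError: zero-size array to reduction operation maximum which has no identity
```

```bash
python3 - <<'E'
from g import *
rel(P+m*.06+[0,0,.06])
C=cam("wrist"); R=tubeR(20.05)
print("pred",proj(C,P+R@[-.09,0,.028]).round(1))
h=cv2.cvtColor(C[0],cv2.COLOR_BGR2HSV); g=cv2.inRange(h,np.array([60,60,40]),np.array([95,255,255])) 
for c in(318,330,345,360): print(c,np.where(g[:330,c])[0].max() if g[:330,c].any() else None)
E
```

```text
t 2.0 pos [ 0.6064 -0.2307  0.281 ] F [ 1.8  0.6 -0.4] w -0.006 q [ 22.  24.  -5.  89.   2.  67. -77.]
shift w/o turn mm [-4.7  7.9 60.9]
pred [337.2 285.8]
318 282
330 283
345 283
360 230
```

>>> {"op": "step_arm", "data": {"commands": "0 0 0 0 0 20 -1; 0 0 0 0 0 20 -1; 0 0 0 0 0 15 -1; 0 0 0 0 0 0 -1; 0 0 0 0 0 0 -1"}}

```text
time_s: 2.68
ee_pos: [0.6024, -0.2392, 0.2271]
tool_rot: [[0.998, -0.07, 0.001], [-0.07, -0.998, -0.001], [0.001, 0.0, -1.0]]
wrist_force: [0.9, 0.4, 0.8]
width: -0.006
grasp_force: 0.0
```

>>> {"op": "step_arm", "data": {"commands": "0 0 0 0 0 8 -1; 0 0 0 -2 0 5 -1; 0 0 0 -2 0 5 -1; 0 0 0 -2 0 5 -1; 0 0 0 -2 0 5 -1; 0 0 0 -2 0 5 -1; 0 0 0 -2 0 5 -1; 0 0 0 -2 0 5 -1"}}

```text
time_s: 3.68
ee_pos: [0.5884, -0.238, 0.1844]
tool_rot: [[0.998, -0.069, 0.001], [-0.069, -0.998, -0.001], [0.001, 0.001, -1.0]]
wrist_force: [-1.4, -0.4, 6.6]
width: 0.004
grasp_force: 3.6
```

>>> {"op": "step_arm", "data": {"commands": "0 0 0 -2 0 3 -1; 0 0 0 -2 0 3 -1; 0 0 0 -2 0 3 -1; 0 0 0 -2 0 3 -1; 0 0 0 -1 0 3 -1; 0 0 0 -1 0 3 -1; 0 0 0 0 0 3 -1; 0 0 0 0 0 3 -1; 0 0 0 0 0 0 -1"}}

```text
time_s: 4.8
ee_pos: [0.5787, -0.2373, 0.16]
tool_rot: [[0.998, -0.069, 0.002], [-0.069, -0.998, -0.001], [0.002, 0.001, -1.0]]
wrist_force: [0.4, 0.5, 3.4]
width: -0.001
grasp_force: 1.9
```

```bash
python3 - <<'E'
from g import *
rel(P)
S=cam("side"); cv2.imwrite("pics/s1.png",cv2.resize(S[0][230:470,280:600],(800,600)))
E
```

```text
t 4.8 pos [ 0.5787 -0.2373  0.16  ] F [0.4 0.5 3.4] w -0.001 q [ 23.  29.  -5.  99.   3.  52. -77.]
shift w/o turn mm [82.6 -0.9  0.1]
```

View pics/s1.png

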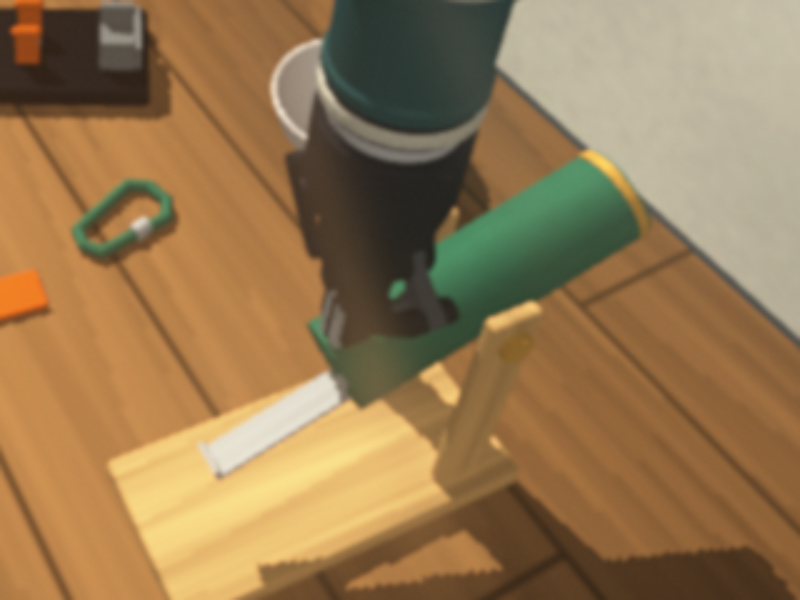

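The tube is tipped mouth-down and the tongue is still bare (crop px (270,425)). I press a bit more towards the end stop and wait for the slide.

>>> {"op": "step_arm", "data": {"commands": "0 0 0 0 0 2 -1; 0 0 0 0 0 2 -1; 0 0 0 0 0 0 -1; 0 0 0 0 0 0 -1"}}

```text
time_s: 5.35
ee_pos: [0.5783, -0.2372, 0.1556]
tool_rot: [[0.998, -0.069, 0.0], [-0.069, -0.998, -0.0], [0.0, 0.0, -1.0]]
wrist_force: [0.3, -0.3, 5.9]
width: -0.002
grasp_force: 2.7
```

```bash
cat > tong.py <<'E'
from g import *
def bare(tag):
    S=cam("side"); 
    for t in(-18,-22,-24):
        R=tubeR(t); print(t,"tongue px",[proj(S,P+R@[x,0,-.02325]).round().tolist() for x in(-.11,-.14,-.17)],"axis bgr",[S[0][tuple(proj(S,P+R@[x,0,.008]).round().astype(int)[::-1])].tolist() for x in(-.11,-.13,-.15)])
    return S
E
python3 - <<'E'
from tong import *
rel(P); bare("")
E
```

```text
t 5.35 pos [ 0.5783 -0.2372  0.1556] F [ 0.3 -0.3  5.9] w -0.002 q [ 23.  29.  -5.  99.   3.  52. -77.]
shift w/o turn mm [83.1 -0.8 -4.4]
-18 tongue px [[402.0, 389.0], [384.0, 400.0], [366.0, 410.0]] axis bgr [[233, 243, 245], [232, 241, 244], [231, 241, 244]]
-22 tongue px [[404.0, 391.0], [386.0, 402.0], [369.0, 412.0]] axis bgr [[231, 241, 244], [228, 238, 241], [225, 236, 240]]
-24 tongue px [[405.0, 391.0], [388.0, 402.0], [371.0, 413.0]] axis bgr [[226, 237, 239], [221, 234, 237], [215, 230, 234]]
```

Bright silver now covers the tongue, so the flashlight has slid out. I back off upwards, open the gripper and look.

>>> {"op": "step_arm", "data": {"commands": "0 0 0 0 0 -20 -1; 0 0 0 -5 0 -30 -1; 0 0 0 -20 0 -30 1; 0 0 0 -20 0 -10 1; 0 0 0 0 0 0 1; 0 0 0 0 0 0 1; 0 0 0 0 0 0 1"}}

```text
time_s: 6.28
ee_pos: [0.5335, -0.2336, 0.2442]
tool_rot: [[0.998, -0.069, -0.001], [-0.069, -0.998, 0.001], [-0.001, -0.001, -1.0]]
wrist_force: [0.1, -0.4, 0.5]
width: 1.0
grasp_force: 0.0
```

```bash
python3 - <<'E'
from g import *
rel(P)
S=cam("side");W=cam("wrist")
cv2.imwrite("pics/s2.png",np.hstack([cv2.resize(S[0][270:450,300:540],(400,300)),cv2.resize(W[0],(400,300))]))
np.savez("v.npz",**{f"{n}{i}":c[i] for n,c in(("S",S),("W",W)) for i in range(4)})
for t in(-20,-22,-24): 
  R=tubeR(t); print(t,"S mouth top/bot, lip:",[proj(S,P+R@np.array(x)).round(1).tolist() for x in([-.09,0,.028],[-.09,0,-.028],[-.176,0,-.023])],"W",[proj(W,P+R@np.array(x)).round(1).tolist() for x in([-.09,0,.028],[-.176,0,.0108])])
E
```

```text
t 6.28 pos [ 0.5335 -0.2336  0.2442] F [ 0.1 -0.4  0.5] w 1.0 q [ 25.  20.  -5. 101.   2.  60. -75.]
shift w/o turn mm [128.1  -0.2  84. ]
-20 S mouth top/bot, lip: [[408.7, 367.8], [415.1, 384.3], [363.9, 413.3]] W [[324.3, 191.7], [324.7, 273.2]]
-22 S mouth top/bot, lip: [[408.5, 369.1], [416.1, 384.8], [365.4, 414.5]] W [[324.4, 190.5], [324.8, 268.3]]
-24 S mouth top/bot, lip: [[408.4, 370.4], [417.1, 385.2], [367.0, 415.6]] W [[324.4, 189.1], [324.8, 263.4]]
```

View pics/s2.png

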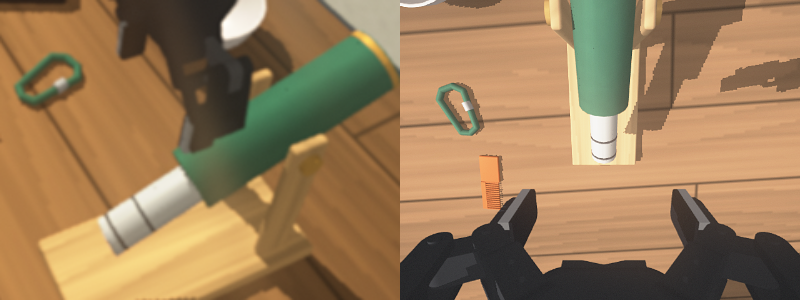

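The crop shows the flashlight resting on the tongue against the lip, with its nose at wrist px (325,261). The prediction for a 24° tilt is (325,263), so the tube is at its end stop.

```bash
python3 - <<'E'
from g import *
R=tubeR(-24); G=P+R@[-.131,0,-.0253]; print(G)
rel(G,R@D); rel(G+R[:,2]*.07,R@D)
E
```

```text
[ 0.55206929 -0.23466021  0.0836048 ]
t 6.38 pos [ 0.5335 -0.2337  0.2444] F [-0.2  0.5  0.1] w 1.0 q [ 25.  20.  -5. 101.   2.  60. -75.]
turn [-0.     0.42  -0.001]
shift after turn mm [-48.4  -0.3 154.5]
shift w/o turn mm [ 18.8  -0.2 160.8]
t 6.38 pos [ 0.5335 -0.2337  0.2444] F [-0.2  0.5  0.1] w 1.0 q [ 25.  20.  -5. 101.   2.  60. -75.]
turn [-0.     0.42  -0.001]
shift after turn mm [-48.4  -0.3  84.5]
shift w/o turn mm [-9.7 -0.2 96.9]
```

>>> {"op": "step_arm", "data": {"commands": "0 0.14 0 -10 0 0 1; 0 0.14 0 -10 0 0 1; 0 0.14 0 -10 0 0 1; 0 0 0 -10 0 30 1; 0 0 0 -5 0 30 1; 0 0 0 0 0 20 1; 0 0 0 0 0 0 1; 0 0 0 0 0 0 1"}}

```text
time_s: 7.38
ee_pos: [0.5229, -0.2333, 0.1624]
tool_rot: [[0.911, -0.069, 0.407], [-0.063, -0.998, -0.028], [0.408, 0.0, -0.913]]
wrist_force: [-0.3, -0.3, 0.2]
width: 1.004
grasp_force: 0.0
```

```bash
python3 - <<'E'
from g import *
R=tubeR(-24); G=P+R@[-.131,0,-.0253]
rel(G,R@D); W=cam("wrist"); cv2.imwrite("pics/w3.png",cv2.resize(W[0],(480,360)))
print([proj(W,P+R@np.array(x)).round(1).tolist() for x in([-.09,0,.028],[-.176,0,.0108])])
E
```

```text
t 7.38 pos [ 0.5229 -0.2333  0.1624] F [-0.3 -0.3  0.2] w 1.004 q [ 35.  17. -11. 122. -16.  19. -54.]
turn [ 0.001 -0.002 -0.001]
shift after turn mm [-5.4 -0.6 83.8]
shift w/o turn mm [-5.5 -0.7 83.8]
[[322.9, 210.3], [323.6, 344.9]]
```

View pics/w3.png

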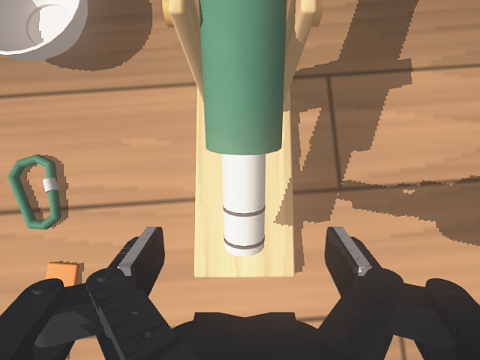

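Wrist view: flashlight at col 325, mouth at row 203, nose at row 337, which is some 4 mm farther in +x than predicted. q6 (19°) is near its limit, so I grasp with the tool only 10° tilted.

```bash
python3 - <<'E'
from g import *
R=tubeR(-24); Rt=tubeR(-10)@D; g=P+R@[-.127,0,-.00625]; T=g+.019*Rt[:,2]; print(g,T)
rel(T,Rt); rel(T+R[:,2]*.04)
print("draw dir in new tool",(Rt.T@(-R[:,0])).round(3),"raise",(Rt.T@R[:,2]).round(3))
E
```

```text
[ 0.54798461 -0.23438175  0.10263479] [ 0.55127629 -0.23460615  0.08392344]
t 7.42 pos [ 0.523  -0.2334  0.1628] F [ 0.2 -0.1  0.7] w 1.003 q [ 35.  17. -11. 122. -16.  19. -54.]
turn [ 0.001 -0.246 -0.001]
shift after turn mm [14.1 -0.7 82.6]
shift w/o turn mm [-6.4 -0.8 83.5]
t 7.42 pos [ 0.523  -0.2334  0.1628] F [ 0.2 -0.1  0.7] w 1.003 q [ 35.  17. -11. 122. -16.  19. -54.]
shift w/o turn mm [-6.3 -0.8 43.5]
draw dir in new tool [-0.97   0.     0.242] raise [-0.242 -0.    -0.97 ]
```

>>> {"op": "step_arm", "data": {"commands": "0 -0.123 0 0 0 0 1; 0 -0.123 0 0 0 0 1; 0 0 0 5 0 25 1; 0 0 0 4 0 25 1; 0 0 0 3 -0.5 18 1; 0 0 0 2 0 14 1; 0 0 0 0 0 0 1; 0 0 0 0 0 0 1"}}

```text
time_s: 8.43
ee_pos: [0.5508, -0.235, 0.0842]
tool_rot: [[0.982, -0.07, 0.173], [-0.068, -0.998, -0.012], [0.174, 0.0, -0.985]]
wrist_force: [0.0, 0.8, -0.0]
width: 1.0
grasp_force: 0.0
```

```bash
python3 - <<'E'
from g import *
R=tubeR(-24); Rt=tubeR(-10)@D; T=P+R@[-.127,0,-.00625]+.019*Rt[:,2]; rel(T,Rt)
E
```

```text
t 8.43 pos [ 0.5508 -0.235   0.0842] F [ 0.   0.8 -0. ] w 1.0 q [ 22.  29.  -1. 112.  -5.  29. -68.]
turn [ 0.001 -0.    -0.002]
shift after turn mm [ 0.4 -0.4  0.4]
shift w/o turn mm [ 0.4 -0.4  0.4]
```

>>> {"op": "step_arm", "data": {"commands": "0 0 0 0 0 0 -1; 0 0 0 0 0 0 -1; 0 0 0 0 0 0 -1; 0 0 0 0 0 0 -1; 0 0 0 0 0 0 -1; 0 0 0 0 0 0 -1; 0 0 0 0 0 0 -1; 0 0 0 0 0 0 -1", "grip_force": 80}}

```text
time_s: 9.43
ee_pos: [0.5507, -0.2347, 0.0842]
tool_rot: [[0.982, -0.069, 0.173], [-0.068, -0.998, -0.012], [0.173, 0.0, -0.985]]
wrist_force: [-2.5, 0.8, 5.2]
width: 0.375
grasp_force: 78.7
```

>>> {"op": "step_arm", "data": {"commands": "0 0 0 -1 0 -4 -1; 0 0 0 -1 0 -4 -1; 0 0 0 -0.5 0 -2 -1; 0 0 0 0 0 0 -1; 0 0 0 0 0 0 -1"}}

```text
time_s: 10.05
ee_pos: [0.5461, -0.2342, 0.0927]
tool_rot: [[0.983, -0.069, 0.172], [-0.068, -0.998, -0.012], [0.172, -0.0, -0.985]]
wrist_force: [0.5, -0.5, -2.1]
width: 0.374
grasp_force: 79.3
```

>>> {"op": "step_arm", "data": {"commands": "0 0 0 -10 0 2.5 -1; 0 0 0 -10 0 2.5 -1; 0 0 0 0 0 0 -1"}}

```text
time_s: 10.42
ee_pos: [0.526, -0.2329, 0.0839]
tool_rot: [[0.983, -0.07, 0.171], [-0.069, -0.998, -0.011], [0.171, -0.001, -0.985]]
wrist_force: [0.7, 0.2, -2.9]
width: 0.372
grasp_force: 79.3
```

Free of contact; I draw on by another 75 mm.

>>> {"op": "step_arm", "data": {"commands": "0 0 0 -10 0 2.5 -1; 0 0 0 -10 0 2.5 -1; 0 0 0 -10 0 2.5 -1; 0 0 0 -10 0 2.5 -1; 0 0 0 -10 0 2.5 -1; 0 0 0 -10 0 2.5 -1; 0 0 0 -10 0 2.5 -1; 0 0 0 -8 0 2 -1; 0 0 0 0 0 0 -1; 0 0 0 0 0 0 -1"}}

```text
time_s: 11.68
ee_pos: [0.4549, -0.2281, 0.0521]
tool_rot: [[0.982, -0.069, 0.174], [-0.068, -0.998, -0.012], [0.174, 0.0, -0.985]]
wrist_force: [0.3, 1.2, -2.1]
width: 0.376
grasp_force: 79.3
```

```bash
python3 - <<'E'
from g import *
rel(P)
S=cam("side");W=cam("wrist")
cv2.imwrite("pics/s4.png",np.hstack([cv2.resize(S[0][270:450,260:500],(400,300)),cv2.resize(W[0],(400,300))]))
E
```

```text
t 11.68 pos [ 0.4549 -0.2281  0.0521] F [ 0.3  1.2 -2.1] w 0.376 q [ 28.  26.  -3. 125.  -7.  20. -63.]
shift w/o turn mm [222.3  -0.3 -70.2]
```

View pics/s4.png

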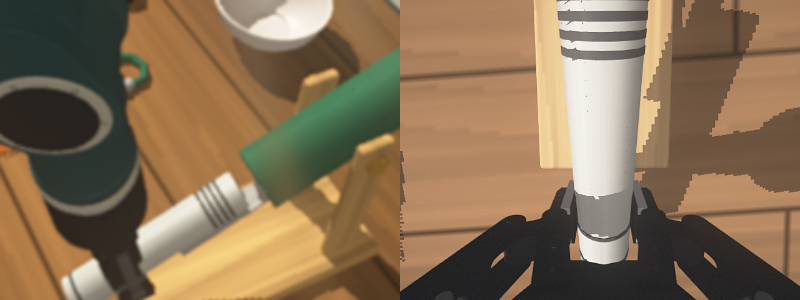

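The flashlight is fully out of the tube, held near the nose, with the rubber tail ahead in the wrist view. I lift it square to the tube, then up.

>>> {"op": "step_arm", "data": {"commands": "0 0 0 -4 0 -16 -1; 0 0 0 -5 0 -20 -1; 0 0 0 -5 0 -20 -1; 0 0 0 0 0 -30 -1; 0 0 0 0 0 -30 -1; 0 -0.14 0 0 0 -20 -1; 0 -0.14 0 0 0 0 -1; 0 -0.14 0 0 0 0 -1; 0 0 0 0 0 0 -1; 0 0 0 0 0 0 -1"}}

```text
time_s: 13.02
ee_pos: [0.4166, -0.2252, 0.1831]
tool_rot: [[0.968, -0.069, -0.242], [-0.067, -0.998, 0.017], [-0.243, -0.0, -0.97]]
wrist_force: [-0.2, -0.3, -2.5]
width: 0.371
grasp_force: 79.5
```

```bash
cat > t.py <<'E'
from g import *
CR=np.array([.584,.200,0]); 
def cradle(z,off,ang=-27.4,tilt=14): # off = grasp dist from centre towards nose; z=axis height
    a=np.radians(ang); cx=np.array([np.cos(a),np.sin(a),0]); t=np.radians(tilt)
    xl=cx*np.cos(t)-np.array([0,0,np.sin(t)]); yl=np.cross([0,0,1],cx); R=np.c_[xl,yl,np.cross(xl,yl)]@D
    g=CR+[0,0,z]-cx*off; return g+.019*R[:,2],R
E
python3 - <<'E'
from t import *
X,R=cradle(.14,.036); print(X); rel(X,R)
S=cam("side");T=cam("top")
cv2.imwrite("pics/s5.png",np.hstack([cv2.resize(S[0],(400,300)),cv2.resize(T[0],(400,300))]))
E
```

```text
[0.54795779 0.21868251 0.12156438]
t 13.03 pos [ 0.4166 -0.2252  0.1831] F [-0.2 -0.3 -2.5] w 0.371 q [ 21.  21.   0. 110.   5.  63. -75.]
turn [0.099 0.001 0.397]
shift after turn mm [ -70.2 -454.6   80.9]
shift w/o turn mm [ 112.3 -451.9   35.4]
```

View pics/s5.png

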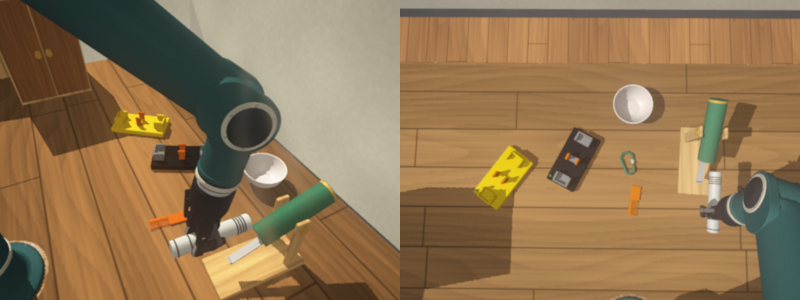

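The flashlight is level in the hand and the tube stayed tipped. I carry it over to the black cradle, high above the comb and carabiner.

>>> {"op": "step_arm", "data": {"commands": "0 0 0 5 -30 -5 -1; 0 0 0 12 -47 -3 -1; 0 0 0 12 -47 0 -1; 0 0 0 12 -47 0 -1; 0 0 0 12 -47 0 -1; 0 0 0 12 -47 0 -1; 0 0 0 12 -47 0 -1; 0 0 0 12 -47 0 -1; 0 0 0 12 -47 0 -1; 0 0 0 11 -46 0 -1; 0 0 0 0 0 0 -1; 0 0 0 0 0 0 -1"}}

```text
time_s: 14.62
ee_pos: [0.5585, 0.2166, 0.164]
tool_rot: [[0.968, -0.07, -0.243], [-0.068, -0.998, 0.016], [-0.243, 0.001, -0.97]]
wrist_force: [-0.2, -0.5, -2.1]
width: 0.376
grasp_force: 79.8
```

```bash
python3 - <<'E'
from t import *
X,R=cradle(.14,.036); rel(X,R)
E
```

```text
t 14.62 pos [0.5585 0.2166 0.164 ] F [-0.2 -0.5 -2.1] w 0.376 q [ -14.   34.  -11.   92.   -0.   67. -117.]
turn [0.1   0.001 0.396]
shift after turn mm [ 0.2  3.  43.6]
shift w/o turn mm [-0.  -1.4 43.7]
```

>>> {"op": "step_arm", "data": {"commands": "0.033 0 0.132 0 0 0 -1; 0.033 0 0.132 0 0 0 -1; 0.034 0 0.132 0 3 20 -1; 0 0 0 0 0 5 -1; 0 0 0 0 0 0 -1; 0 0 0 0 0 0 -1"}}

```text
time_s: 15.38
ee_pos: [0.5527, 0.2175, 0.1404]
tool_rot: [[0.862, -0.459, -0.215], [-0.445, -0.889, 0.113], [-0.243, -0.002, -0.97]]
wrist_force: [1.0, -0.1, -1.3]
width: 0.376
grasp_force: 79.8
```

```bash
python3 - <<'E'
from t import *
X,R=cradle(.14,.036); rel(X,R)
o=manip.get_obs(); Rt=np.array(o["tool_rot"]); g=np.array(o["ee_pos"])-.019*Rt[:,2]; print("grasp pt",g.round(4))
S=cam("side");W=cam("wrist");T=cam("top")
a=np.radians(-27.4); cx=np.array([np.cos(a),np.sin(a),0]); cy=np.array([-cx[1],cx[0],0])
for n,c in(("S",S),("W",W),("T",T)): 
    print(n,"saddle far top corners",[proj(c,CR+cx*x+cy*y+[0,0,.05]).round().tolist() for x in(.062,.092) for y in(-.0205,.0205)],"base corners",[proj(c,CR+cx*x+cy*y+[0,0,.02]).round().tolist() for x in(-.105,.105) for y in(-.055,.055)],"tail",proj(c,g+cx*.121).round())
np.savez("v.npz",**{f"{n}{i}":c[i] for n,c in(("S",S),("W",W),("T",T)) for i in range(4)})
cv2.imwrite("pics/w6.png",np.vstack([cv2.resize(W[0],(800,600))[:310],np.hstack([cv2.resize(S[0][150:305,180:380],(400,290)),cv2.resize(T[0][180:325,200:400],(400,290))])]))
E
```

```text
t 15.38 pos [0.5527 0.2175 0.1404] F [ 1.  -0.1 -1.3] w 0.376 q [ -14.   33.   -8.   96.   -7.   60. -134.]
turn [-0.001  0.001  0.002]
shift after turn mm [-0.1  1.1 19.4]
shift w/o turn mm [-0.1  1.2 19.4]
grasp pt [0.5568 0.2154 0.1588]
S saddle far top corners [[320.0, 244.0], [320.0, 232.0], [334.0, 245.0], [334.0, 232.0]] base corners [[240.0, 265.0], [246.0, 231.0], [340.0, 266.0], [339.0, 233.0]] tail [334. 197.]
W saddle far top corners [[368.0, 38.0], [287.0, 37.0], [372.0, -36.0], [283.0, -36.0]] base corners [[395.0, 270.0], [258.0, 270.0], [435.0, -61.0], [221.0, -61.0]] tail [324. -83.]
T saddle far top corners [[298.0, 233.0], [281.0, 224.0], [304.0, 221.0], [288.0, 212.0]] base corners [[277.0, 308.0], [233.0, 284.0], [321.0, 225.0], [278.0, 202.0]] tail [291. 210.]
```

View pics/w6.png

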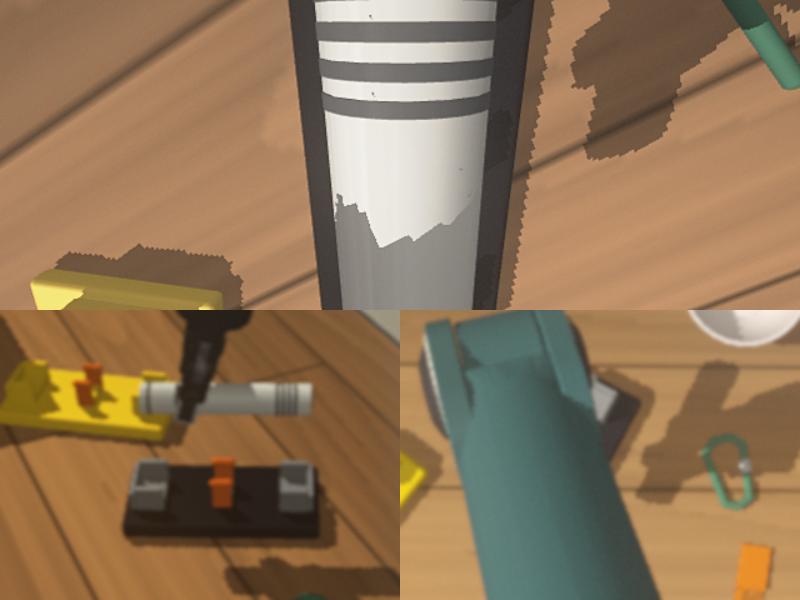

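Wrist view (scaled ×1.25): the flashlight is centred at col ≈ 325–327 and the black base's edges are at cols 230 and 426 on row 0, predicted 228 and 428, so it is aligned sideways. The side crop shows it level above the clip, nose at left and tail at right. A numeric check follows of the pitch and of the position along the axis.

```bash
python3 - <<'E'
from t import *
v=np.load("v.npz"); S=tuple(v[f"S{i}"] for i in range(4)); g=np.array([.5568,.2154,.1588])
a=np.radians(-27.4); cx=np.array([np.cos(a),np.sin(a),0]); cy=np.array([-cx[1],cx[0],0])
h=cv2.cvtColor(S[0],cv2.COLOR_BGR2HSV)
def plane(u,w,off=0,o=g):
    p,d=ray(S,u,w); X=p+d*((o+cy*off-p)@cy)/(d@cy); return ((X-CR)@cx).round(4),X[2].round(4)
# light pixels of the flashlight
m=cv2.inRange(h,np.array([0,0,120]),np.array([179,70,255])); m[:185]=0;m[212:]=0;m[:,:245]=0;m[:,345:]=0
for x in list(range(246,262,2))+list(range(290,342,4)):
    r=np.where(m[:,x])[0]
    if len(r)>3: print(x,r.min(),r.max(),plane(x,(r.min()+r.max())/2))
print("grasp along",((g-CR)@cx).round(4))
# cradle base: front bottom/top corner columns
b=cv2.inRange(h,np.array([0,0,0]),np.array([179,255,85])); 
for y in(262,264,266): 
    r=np.where(b[y,230:350])[0]+230; print(y,r.min(),r.max(),plane(r.min(),y,-.055,CR),plane(r.max(),y,-.055,CR))
E
```

```text
250 193 200 (np.float64(-0.0795), np.float64(0.1571))
252 189 196 (np.float64(-0.0747), np.float64(0.167))
254 189 193 (np.float64(-0.0704), np.float64(0.1707))
256 189 199 (np.float64(-0.067), np.float64(0.1634))
258 189 200 (np.float64(-0.0631), np.float64(0.1623))
260 189 199 (np.float64(-0.059), np.float64(0.1636))
290 194 200 (np.float64(0.0008), np.float64(0.1572))
294 194 200 (np.float64(0.0088), np.float64(0.1573))
298 194 200 (np.float64(0.0169), np.float64(0.1574))
302 194 200 (np.float64(0.0249), np.float64(0.1575))
306 189 199 (np.float64(0.033), np.float64(0.1651))
310 189 200 (np.float64(0.041), np.float64(0.164))
314 189 200 (np.float64(0.049), np.float64(0.1641))
318 189 193 (np.float64(0.0569), np.float64(0.1727))
322 189 195 (np.float64(0.0649), np.float64(0.1704))
326 189 195 (np.float64(0.0728), np.float64(0.1706))
330 189 201 (np.float64(0.081), np.float64(0.1634))
334 189 200 (np.float64(0.0889), np.float64(0.1647))
grasp along -0.0312
262 242 346 (np.float64(-0.1002), np.float64(0.0289)) (np.float64(0.1172), np.float64(0.0326))
264 242 346 (np.float64(-0.1008), np.float64(0.0231)) (np.float64(0.1175), np.float64(0.0268))
266 242 346 (np.float64(-0.1013), np.float64(0.0172)) (np.float64(0.1178), np.float64(0.021))
```

Level within 0.5°. The centre along the axis is about +4 mm, so I shift by −3 mm, and +1 mm sideways, then lower.

>>> {"op": "step_arm", "data": {"commands": "0 0 0 -3 1 1 -1; 0 0 0 5 0 20 -1; 0 0 0 5 0 20 -1; 0 0 0 5 0 20 -1; 0 0 0 4 0 16 -1; 0 0 0 0 0 0 -1; 0 0 0 0 0 0 -1"}}

```text
time_s: 16.4
ee_pos: [0.5492, 0.2181, 0.0614]
tool_rot: [[0.861, -0.46, -0.215], [-0.446, -0.888, 0.113], [-0.243, -0.001, -0.97]]
wrist_force: [0.3, 1.3, -2.0]
width: 0.378
grasp_force: 79.8
```

```bash
python3 - <<'E'
from t import *
X,R=cradle(.063,.034); rel(X,R)
E
```

```text
t 16.4 pos [0.5492 0.2181 0.0614] F [ 0.3  1.3 -2. ] w 0.378 q [ -14.   39.   -8.   99.   -7.   52. -133.]
turn [-0.001  0.001  0.001]
shift after turn mm [ 4.6  0.1 16.2]
shift w/o turn mm [ 4.7  0.1 16.2]
```

>>> {"op": "step_arm", "data": {"commands": "0 0 0 1 0 4 -1; 0 0 0 1 0 4 -1; 0 0 0 1 0 4 -1; 0 0 0 0.5 0 2 -1; 0 0 0 0.5 0 2 -1; 0 0 0 0 0 0 -1"}}

```text
time_s: 17.15
ee_pos: [0.5492, 0.2183, 0.0451]
tool_rot: [[0.862, -0.46, -0.215], [-0.446, -0.888, 0.113], [-0.243, -0.001, -0.97]]
wrist_force: [0.3, 1.0, 2.0]
width: 0.372
grasp_force: 80.3
```

Contact with the clip at axis height 63 mm, as described. I release, rise and then press at the middle with closed fingers.

>>> {"op": "step_arm", "data": {"commands": "0 0 0 0 0 0 0.5; 0 0 0 0 0 0 0.5; 0 0 0 0 0 0 0.5; 0 0 0 0 0 0 0.5; 0 0 0 -5 0 -20 0.5; 0 0 0 -5 0 -20 0.5; 0 0 0 -5 0 -20 0.5; 0 0 0 0 0 0 -1; 0 0 0 0 0 0 -1"}}

```text
time_s: 18.27
ee_pos: [0.5486, 0.2177, 0.1065]
tool_rot: [[0.861, -0.46, -0.216], [-0.446, -0.888, 0.112], [-0.243, -0.0, -0.97]]
wrist_force: [-0.9, 0.3, -0.9]
width: 0.331
grasp_force: 0.0
```

```bash
python3 - <<'E'
from t import *
CRp=CR+np.array([.001,0,0]); a=np.radians(-27.4); cx=np.array([np.cos(a),np.sin(a),0]); cy=np.array([-cx[1],cx[0],0])
X,R=cradle(.0,0,tilt=0); X=CR+[0,0,.095]; rel(X,R)
S=cam("side"); h=cv2.cvtColor(S[0],cv2.COLOR_BGR2HSV)
m=cv2.inRange(h,np.array([0,0,150]),np.array([179,60,255])); m[:200]=0;m[262:]=0;m[:,:235]=0;m[:,350:]=0
def plane(u,w,o=CR):
    p,d=ray(S,u,w); q=p+d*((o-p)@cy)/(d@cy); return ((q-CR)@cx).round(4),q[2].round(4)
for x in(246,250,254,262,270,300,310,320,330,334,338):
    r=np.where(m[:,x])[0]
    if len(r)>2: print(x,r.min(),r.max(),plane(x,r.min()),plane(x,r.max()))
E
```

```text
t 18.27 pos [0.5486 0.2177 0.1065] F [-0.9  0.3 -0.9] w 0.331 q [ -14.   35.   -8.   98.   -7.   57. -133.]
turn [-0.     0.246  0.001]
shift after turn mm [39.5 -0.6 11.5]
shift w/o turn mm [41.1 -0.5  1.5]
254 226 229 (np.float64(-0.0771), np.float64(0.0815)) (np.float64(-0.0777), np.float64(0.0733))
262 226 231 (np.float64(-0.0602), np.float64(0.0818)) (np.float64(-0.0611), np.float64(0.068))
270 226 229 (np.float64(-0.0434), np.float64(0.0821)) (np.float64(-0.0438), np.float64(0.0739))
300 226 232 (np.float64(0.0199), np.float64(0.0831)) (np.float64(0.0196), np.float64(0.0666))
310 226 233 (np.float64(0.0409), np.float64(0.0835)) (np.float64(0.0409), np.float64(0.0642))
320 226 229 (np.float64(0.062), np.float64(0.0838)) (np.float64(0.0621), np.float64(0.0756))
330 226 234 (np.float64(0.0831), np.float64(0.0842)) (np.float64(0.0836), np.float64(0.0621))
```

>>> {"op": "step_arm", "data": {"commands": "0 0.123 0 0 0 0 -1; 0 0.123 0 0 0 0 -1; 0 0 0 20 0 0 -1; 0 0 0 19 -0.5 0 -1; 0 0 0 0 0 10 -1; 0 0 0 0 0 8 -1; 0 0 0 0 0 0 -1; 0 0 0 0 0 0 -1"}}

```text
time_s: 19.32
ee_pos: [0.5834, 0.2006, 0.0883]
tool_rot: [[0.888, -0.459, -0.0], [-0.459, -0.888, 0.001], [-0.001, -0.0, -1.0]]
wrist_force: [0.7, -0.6, 0.5]
width: 0.002
grasp_force: 0.0
```

>>> {"op": "step_arm", "data": {"commands": "0 0 0 0 0 4 -1; 0 0 0 0 0 4 -1; 0 0 0 0 0 3 -1; 0 0 0 0 0 3 -1; 0 0 0 0 0 3 -1; 0 0 0 0 0 3 -1; 0 0 0 0 0 3 -1; 0 0 0 0 0 0 -1; 0 0 0 0 0 0 -1"}}

```text
time_s: 20.45
ee_pos: [0.584, 0.2005, 0.0655]
tool_rot: [[0.888, -0.46, 0.001], [-0.46, -0.888, 0.001], [0.0, -0.001, -1.0]]
wrist_force: [0.2, 0.9, 1.7]
width: 0.003
grasp_force: 0.7
```

>>> {"op": "step_arm", "data": {"commands": "0 0 0 0 0 1 -1; 0 0 0 0 0 1 -1; 0 0 0 0 0 1 -1; 0 0 0 0 0 0 -1"}}

```text
time_s: 20.95
ee_pos: [0.5836, 0.2006, 0.0639]
tool_rot: [[0.888, -0.46, 0.0], [-0.46, -0.888, 0.001], [-0.0, -0.001, -1.0]]
wrist_force: [-3.9, -0.1, 12.7]
width: -0.001
grasp_force: 6.1
```

It stops solid at 63.9 mm (fully home is 64 mm). I retreat and check.

>>> {"op": "step_arm", "data": {"commands": "0 0 0 0 0 -10 -1; 0 0 0 0 0 -30 -1; 0 0 0 0 0 -40 -1; 0 0 0 0 0 -40 -1; 0 0 0 0 0 0 -1; 0 0 0 0 0 0 -1"}}

```text
time_s: 21.7
ee_pos: [0.583, 0.2001, 0.1819]
tool_rot: [[0.888, -0.46, -0.001], [-0.46, -0.888, -0.0], [-0.001, 0.0, -1.0]]
wrist_force: [0.1, 0.0, -0.9]
width: -0.001
grasp_force: 0.0
```

```bash
python3 - <<'E'
from t import *
rel(CR); a=np.radians(-27.4); cx=np.array([np.cos(a),np.sin(a),0]); cy=np.array([-cx[1],cx[0],0])
S=cam("side"); h=cv2.cvtColor(S[0],cv2.COLOR_BGR2HSV)
m=cv2.inRange(h,np.array([0,0,150]),np.array([179,60,255])); m[:215]=0;m[262:]=0;m[:,:235]=0;m[:,350:]=0
def plane(u,w):
    p,d=ray(S,u,w); q=p+d*((CR-p)@cy)/(d@cy); return ((q-CR)@cx).round(4),q[2].round(4)
for x in(250,254,262,270,280,300,310,320,330,334):
    r=np.where(m[:,x])[0]
    if len(r)>2: print(x,r.min(),plane(x,r.min()))
manip_ok=1
E
```

```text
t 21.7 pos [0.583  0.2001 0.1819] F [ 0.1  0.  -0.9] w -0.001 q [ -20.   27.   -2.   99.    1.   54. -141.]
shift w/o turn mm [  1.1  -0.5 181.9]
254 230 (np.float64(-0.0779), np.float64(0.0705))
262 230 (np.float64(-0.061), np.float64(0.0708))
280 231 (np.float64(-0.0228), np.float64(0.0687))
300 232 (np.float64(0.0196), np.float64(0.0666))
310 232 (np.float64(0.0409), np.float64(0.067))
330 231 (np.float64(0.0834), np.float64(0.0704))
```

The middle is at home height; at the ends the saddle walls behind blur the reading. Light presses at ±40 mm will confirm that it lies level.

>>> {"op": "step_arm", "data": {"commands": "0 0 0 -20 0 30 -1; 0 0 0 -20 0 40 -1; 0 0 0 0 0 40 -1; 0 0 0 0 0 5 -1; 0 0 0 0 0 2 -1; 0 0 0 0 0 2 -1; 0 0 0 0 0 1 -1; 0 0 0 0 0 0 -1"}}

```text
time_s: 22.75
ee_pos: [0.5491, 0.2188, 0.064]
tool_rot: [[0.888, -0.46, 0.002], [-0.46, -0.888, 0.001], [0.002, -0.002, -1.0]]
wrist_force: [-1.2, -0.1, 4.7]
width: -0.001
grasp_force: 2.5
```

>>> {"op": "step_arm", "data": {"commands": "0 0 0 0 0 -30 -1; 0 0 0 40 0 0 -1; 0 0 0 40 0 0 -1; 0 0 0 0 0 20 -1; 0 0 0 0 0 6 -1; 0 0 0 0 0 3 -1; 0 0 0 0 0 1 -1; 0 0 0 0 0 0 -1"}}

```text
time_s: 23.75
ee_pos: [0.6179, 0.1828, 0.0639]
tool_rot: [[0.889, -0.458, -0.001], [-0.458, -0.889, 0.0], [-0.001, 0.0, -1.0]]
wrist_force: [-3.8, -1.4, 9.4]
width: 0.003
grasp_force: 4.6
```

Both ends touch at 64 mm, so it is level and home. I retreat and hand in.

>>> {"op": "step_arm", "data": {"commands": "0 0 0 0 0 -20 -1; 0 0 0 0 0 -40 -1; 0 0 0 0 0 -40 -1; 0 0 0 0 0 -40 -1; 0 0 0 0 0 0 -1; 0 0 0 0 0 0 -1; 0 0 0 0 0 0 -1"}}

```text
time_s: 24.62
ee_pos: [0.6183, 0.1819, 0.2013]
tool_rot: [[0.888, -0.459, -0.002], [-0.459, -0.888, -0.0], [-0.002, 0.001, -1.0]]
wrist_force: [-0.1, 0.4, 0.0]
width: 0.003
grasp_force: 0.0
```

```bash
python3 -c "
from cell import manip
o=manip.get_obs(); print(o['time_s'],o['ee_pos']); print(manip.close_job())"
```

```text
24.625 [0.61828442 0.18193701 0.20132353]
the job is handed in; nothing more can be done
None
```

The flashlight lies level and fully home in the black cradle (its top touched at 64 mm at the middle and 40 mm to either side), and the job was handed in at 24.6 s with the arm clear; no verdict was returned.

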